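Free the blue tile from the drying rack and show it on the easel

TASK

The rolling pin lying across the drying rack keeps the tiles locked in: lift it off and lay it in the green tray. Then draw the blue tile straight up out of its slot and stand it on the small display easel, resting on the brass ledge, leaning back on the two uprights, centred and square. Glazed tiles chip easily, so set it down gently at the easel's slant, letting go only once it rests on the ledge, and leave the other tiles and everything else where they are.

Things in the scene. Friction and masses are not known exactly. Their poses are not given: they have to be found in the camera images.
- rack: Fixed wooden slotted rack, 228 (x) x 133 (y) x 72 mm; origin at the centre of its underside, z up. Three tile slots at x = -48, 0, +48 mm (tile faces square to x), slot floor at z = 12 mm; grooved side boards up to z = 72 mm, 48 to 66 mm out along y. Rack and easel may stand on either side of the tray.
- rack_notch (a point): Floor of the notch in the rack's far (+x) end post, where a handle of the rolling pin lies; 109 mm along the rack's x, 145 mm above its underside. An equal post stands at x = -109 mm. Each post is 10 mm thick, 60 mm wide, 157 mm high.
- pin: Loose wooden rolling pin with red handles, lying in the rack's notches over the middle of all tiles, 3 mm above their top edges. Barrel 36 mm across, 196 mm long; handles 16 mm across, 236 mm over the ends. Origin at its middle on its axis, 153 mm above the rack's underside; x along its axis (parallel to the rack's x); it may spin about x.
- tray: Fixed low green tray, 270 (x) x 104 (y) x 18 mm over all, walls and floor 6 mm or less; origin at the centre of its underside. The pin fits along its x, its axis then about 23 mm above the table.
- tile_blue: Loose blue glazed tile, 10 (x) x 110 (y) x 120 mm (z), 0.2 to 0.4 kg, upright in one of the three slots (which one varies); origin at the centre of its lower edge face, z up the tile, x through its thickness. Its upper 60 mm stands clear of the rack's side boards.
- tile_white: Loose white tile of the same size in another slot; stays there.
- tile_clay: Loose terracotta tile of the same size in another slot; stays there.
- easel: Fixed dark wooden easel; origin on the table below the rest's origin. Foot board 170 mm (x -110 to 60 mm) x 140 mm x 12 mm; a thin strut behind the rest.
- ledge: Cork-faced brass ledge in front of the rest, 120 mm wide, its seat square to the rest and 26 mm deep, then a lip 8 mm thick and 10 mm high. It was set by hand and is stiff: its seat lies anywhere from 0 to 30 mm along z above this frame, which is the rest's own; the true height is not reported: feel for it.
- easel_rest: Leaning rest of the easel. Origin midway between its uprights on the front face, 50 mm above the table; z up along them (30 degrees off vertical, top towards the robot), x out of the front face (away from the robot, up). Uprights (16 mm wide, y = +-42 mm) end at z = 105 mm; cross bar at z = 41 to 59 mm. Ledge seat: z = 0 to 30 mm. A well placed tile: origin at x = 5, y = 0 mm.
- glaze_jar: Bystander, leave alone: amber glass jar, 68 mm across, 85 mm high. Origin at the centre of its underside.
- brush_crock: Bystander, leave alone: white crock of brushes, 92 mm across, 190 mm high. Origin at the centre of its underside.
- mannequin: Bystander, leave alone: wooden artist's mannequin on a round foot, 200 mm high. Origin at the centre of its underside.
- mallet: Bystander, leave alone: wooden mallet lying down. Origin at the centre of its underside.
- bowl: Bystander, leave alone: terracotta bowl, 110 mm across, 50 mm high. Origin at the centre of its underside.
- sanding_block: Bystander, leave alone: cork block, 60 x 100 x 30 mm. Origin at the centre of its underside.
Not all that is in view belongs to the job. Leave any red look-alike of the tile_blue alone.

How it is judged:
By the outcome, as a careful person would: the job done as asked, in the order asked, and still so for the second after the job is handed in, with the robot touching nothing.
It also fails if it takes over 54 s, if anything falls off the work surface, if the arm or the gripper's body presses on something with over 40 N, if the wrist force passes 120 N, or if a joint passes its speed limit or range.

ROBOT

A 7-joint arm with a two-finger parallel gripper is mounted at the origin on the work surface. World frame = base frame: x ahead of the robot, y to its left, z up, the work surface at z = 0. Lengths are in mm, angles in rad, forces in N, time in s.
With the tool pointing down it reaches from about 425 to 925 mm from the base axis. Payload 6.8 kg.
Tool frame: the origin (TCP) lies where the fingers leave the gripper's body, on its centre line; the fingertips stand robot.nose_length ahead of it and the grasp point (between the pads) lies 61 mm ahead of it (robot.nose_length is the distance from the TCP to the fingertips, in mm); z points along the fingers, y is the line along which they close (so a half turn about z gives the same grasp; the last joint's range is limited). The gripper opens to 88 mm and grips with 3 to 60 N. Pads are 20 mm wide; open, the fingers measure 115 mm over their backs; the gripper's body (75 mm by 178 mm) begins 61 mm behind the grasp point.
Start: joints at [-1.452, 0.477, 0.022, 1.555, -0.011, 1.109, -0.083], TCP at [151.776, 657.73, 302.664] pointing down, gripper open.
Joint ranges: [-2.96, 2.96], [-0.34, 2.1], [-1.41, 1.46], [0.24, 2.44], [-1.37, 4.51], [0.17, 1.92], [-2.96, 2.96]. Speed limits (rad/s): [2.39, 2.39, 3.14, 3.14, 3.14, 3.14, 3.14].

INTERFACE

Orientations are given as a unit quaternion [w, x, y, z].
In Python, from station import robot gives the robot as it stands. The module is installed in compiled form; this text tells all that it offers.
- The arm moves only by the shell command python3 -m crank 'ROWS' [OPENING]. ROWS is JSON, a list of rows, each a list of 6 numbers: the shift along the tool's x, y, z in m, then the turn, a rotation vector about the tool's x, y, z in units of 5 degrees (1.0 is 5 degrees). In form: [[tx, ty, tz, wx, wy, wz], ...]. A call has 1 to 12 rows; each row shifts and turns the commanded pose from where the row before left it, along the tool's axes as they then stand; what a row does not reach is not made up. A row lasts 1/8 s, in which the tool goes at most 62.5 mm and 10.7 degrees, less where a joint would pass 70% of its speed; a pose out of reach is approached as far as the arm can. A call with a gripper value outside its range is refused whole. OPENING is the opening, from -1 (shut) to 1 (fully open), set as the call begins (- or left out, the last holds). The fingers move at their own pace and stop on an object; the grip force is fixed at half the most. Time passes only in rows, so rows that do not move let the fingers close. It gives the time, the measured TCP pose, the force, the opening and the grip force at its end, in the units of the state.
- robot.state(): the state, without advancing time (a new reading comes with each control period).
- robot.camera(name): name is "scene" or "top"; returns the picture (420x560x3 uint8, red, green, blue); there is no depth.
- robot.camera_info(name): a dict with "fx", "fy", "cx", "cy" (pixels), "view" (4x4, takes a point from world to camera coordinates). Camera axes: x right, y down, z forward; pixel columns grow to the right and rows downward; lengths in mm; the calibration is good to about 2 mm. A picture is of the moment at which its call begins. camera_info takes no time and is no camera call.
- robot.finish_job(): hands the job in; it is judged then, once.
Trained networks look in the newest picture that a camera, given by its name, has taken for a name from the list of things; names that differ only in an ending like _2 or _b are one class to them, and where a whole thing is asked for, a point or a joint stands for the part that bears it (a point fixed in the world has none). Each returns a list of dicts, best first, with "p" (0 to 1); they miss things now and then, are a little off and sometimes report something else, mostly with a low value. They report only what shows in the picture. A call takes as long as a camera call. They do not tell look-alikes from the thing itself.
- robot.trace(label, camera): "mask" (420x560 bool, what is visible of it) and "position" ([row, column] in pixels, amid what is visible of it).
The state is a dict: "time": time; "qpos": joint angles; "qvel": joint speeds; "joint_efforts": joint torques, N m; "eef_pos": TCP position; "orientation": TCP orientation; "ft_force": force on the tool from outside, world axes, zero at the start; "torque": the same for the moment, N m; "grip_width": opening from 0.0 (shut) to 1.0 (fully open); "gripper_force": force on a finger pad.
Only numpy, scipy, OpenCV 4.12 (cv2) and the standard library are available. Lean on these libraries where they do the work, as an engineer would, in place of code of your own. Each camera call takes 0.05 s, during which the arm holds its last target. There are 200 camera calls.

## Working session

There is one attempt and no reset: what is moved stays moved. The work goes in short steps, Python scripts to look and compute and a shell command to move; the robot and the scene stay as the last step left them, time stands still between calls to the robot, and variables do not carry over. Pictures are saved under pics/ and viewed, at most 10 in all, crops included, and the job is handed in when it is done.

```bash
mkdir -p pics
python3 - <<'E'
from station import robot
import cv2,numpy as np
s=robot.state();print(s,robot.nose_length)
for c in("scene","top"):
    im=robot.camera(c);cv2.imwrite(f"pics/{c}0.png",im[:,:,::-1])
    i=robot.camera_info(c);print(c,i['fx'],i['cx'],i['cy'],np.round(i['view'],4).tolist())
    for l in["rack","pin","tray","tile_blue","tile_white","tile_clay","easel","ledge","easel_rest"]:
        r=robot.trace(l,c)
        print(l,[(round(d['p'],2),np.round(d['position']).tolist(),int(d['mask'].sum())) for d in r[:3]])
        if r: np.save(f"pics/{c}_{l}.npy",r[0]['mask'])
E
```

```text
{'time': 0.0, 'qpos': array([-1.45206065,  0.47779547,  0.02232285,  1.55641718, -0.01151524,
        1.10931361, -0.08310592]), 'qvel': array([ 1.84670426e-03, -2.33265285e-04,  7.72242353e-04,  4.95750093e-04,
        8.42555759e-04,  1.76923730e-03,  6.51556176e-05]), 'joint_efforts': array([ 6.31362545e-04, -5.82854927e+01,  1.53455123e+00, -2.72608280e+01,
       -5.43914165e-02,  1.69022981e-02,  1.44693408e-04]), 'eef_pos': array([151.69380086, 657.27111297, 301.69884794]), 'orientation': array([-4.60748768e-05,  1.13162748e-01,  9.93576055e-01, -9.01795174e-04]), 'ft_force': array([0.31838892, 1.25184862, 0.15729697]), 'torque': array([-0.01631593, -0.01699522,  0.00451647]), 'gripper_force': 0.0, 'grip_width': 1.0004891735260577} 80.0
scene 432.7662933372361 275.96988082634965 217.44855957413054 [[-0.4863, 0.8738, 0.0032, 281.7175], [0.5629, 0.3161, -0.7637, -209.0649], [-0.6683, -0.3695, -0.6456, 1560.0818], [0.0, 0.0, 0.0, 1.0]]
rack [(0.84, [268.0, 354.0], 3249)]
pin [(0.94, [230.0, 372.0], 1089)]
tray [(0.87, [245.0, 296.0], 2770)]
tile_blue [(0.74, [230.0, 449.0], 1079)
[... 207 characters left out ...]
 299), (0.21, [331.0, 471.0], 1228)]
easel_rest [(0.95, [201.0, 196.0], 897)]
top 477.6122470691788 282.67846747424653 210.78203102240533 [[-0.0153, -0.9998, -0.014, 22.2791], [-0.9904, 0.0171, -0.137, 567.3406], [0.1372, 0.0118, -0.9905, 1416.0754], [0.0, 0.0, 0.0, 1.0]]
rack [(0.91, [239.0, 219.0], 2429)]
pin [(0.87, [230.0, 208.0], 995)]
tray [(0.66, [241.0, 280.0], 3086), (0.29, [211.0, 382.0], 497)]
tile_blue [(0.95, [302.0, 159.0], 475), (0.69, [233.0, 217.0], 137)]
tile_white [(0.57, [252.0, 216.0], 93)]
tile_clay [(0.61, [219.0, 221.0], 164), (0.41, [240.0, 222.0], 2193)]
easel [(0.69, [226.0, 379.0], 2527)]
ledge [(0.65, [214.0, 384.0], 467)]
easel_rest [(0.73, [214.0, 383.0], 684)]
```

View images.

Run:
```python
import cv2
a=cv2.imread('pics/scene0.png');b=cv2.imread('pics/top0.png')
cv2.imwrite('pics/s1.png',cv2.resize(a[140:380,140:520],None,fx=2.1,fy=2.1,interpolation=3))
cv2.imwrite('pics/t1.png',cv2.resize(b[130:340,100:470],None,fx=2.1,fy=2.1,interpolation=3))
```

```text
(no output)
```

View pics/s1.png

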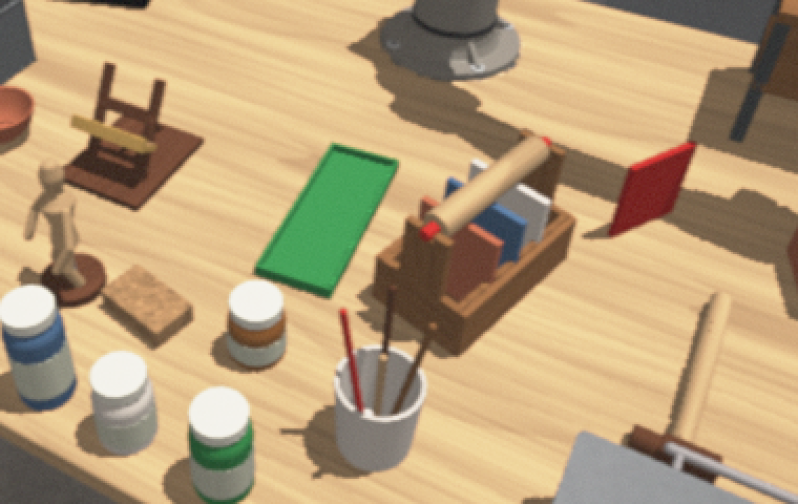

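View pics/t1.png

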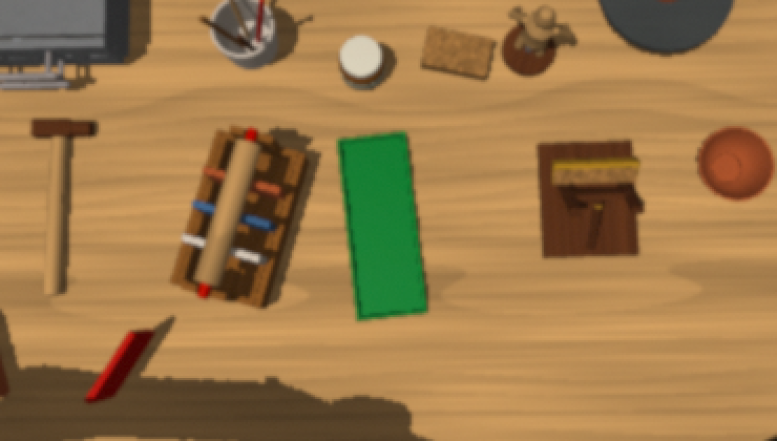

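Candidates for the tile: the blue tile in the middle slot, scene (row 248, col 376) and top (233, 217). The red look-alike is at scene (230, 449), top (302, 159). The blue paint jar is at scene (300, 158). I choose the blue tile in the rack's middle slot, and will fit object poses to the masks.

```bash
cat > fit.py <<'E'
import numpy as np,cv2
from scipy.optimize import minimize
from station import robot
INF={c:robot.camera_info(c) for c in("scene","top")}
def proj(P,c):
    i=INF[c];V=np.array(i['view']);q=np.atleast_2d(P)@V[:3,:3].T+V[:3,3]
    return np.c_[q[:,0]/q[:,2]*i['fx']+i['cx'],q[:,1]/q[:,2]*i['fy']+i['cy']]
def back(u,v,z,c):
    i=INF[c];V=np.array(i['view']);R=V[:3,:3];o=-R.T@V[:3,3]
    d=R.T@np.array([(u-i['cx'])/i['fx'],(v-i['cy'])/i['fy'],1]);return o+d*(z-o[2])/d[2]
def box(x0,x1,y0,y1,z0,z1):
    return np.array([[x,y,z] for x in(x0,x1) for y in(y0,y1) for z in(z0,z1)],float)
def cyl(x0,x1,r,z):
    a=np.linspace(0,2*np.pi,16);return np.array([[x,r*np.cos(t),z+r*np.sin(t)] for x in(x0,x1) for t in a])
RX=np.array([[np.cos(np.pi/6),0,.5],[0,1,0],[-.5*-1,0,0]])
a=np.pi/6
RR=np.array([[np.cos(a),0,-np.sin(a)],[0,1,0],[np.sin(a),0,np.cos(a)]]) # columns x_rest,y,z_rest
def rest(B): return B@RR.T+[0,0,50]
tile=lambda x:box(x-5,x+5,-55,55,12,132)
pin=[cyl(-98,98,18,153),cyl(-118,118,8,153)]
M=dict(tray=[box(-135,135,-52,52,0,18)],pin=pin,
 rack=[box(-114,114,-66,66,0,20),box(-114,114,48,66,0,72),box(-114,114,-66,-48,0,72),box(-114,-104,-30,30,0,145),box(104,114,-30,30,0,145),tile(-48),tile(0),tile(48)]+pin,
 easel=[box(-110,60,-70,70,0,12)]+[rest(box(-14,0,s*42-8,s*42+8,-40,105)) for s in(-1,1)]+[rest(box(-14,0,-50,50,41,59)),rest(box(0,34,-60,60,5,15))])
def T(p): c,s=np.cos(p[2]),np.sin(p[2]);return np.array([[c,-s,0],[s,c,0],[0,0,1]]),np.array([p[0],p[1],0])
def cost(p,boxes,masks,S=4):
    R,t=T(p);L=0
    for c,m in masks.items():
        im=np.zeros((420*S,560*S),np.uint8)
        for b in boxes:
            h=cv2.convexHull(((proj(b@R.T+t,c)+.5)*S).astype(np.int32));cv2.fillConvexPoly(im,h,1)
        x=cv2.resize(im.astype(np.float32),(560,420),interpolation=cv2.INTER_AREA)
        L+=np.abs(x-m).sum()/m.sum()
    return L
def fit(boxes,masks,p0):
    r=min((minimize(cost,np.array(p0)+[0,0,d],args=(boxes,masks),method='Nelder-Mead',options=dict(initial_simplex=np.array(p0)+[0,0,d]+np.array([[0,0,0],[15,0,0],[0,15,0],[0,0,.1]]),xatol=.05,fatol=1e-4)) for d in(-.05,.05)),key=lambda r:r.fun)
    return r.x,r.fun
E
cat > m1.py <<'E'
from fit import *
g={}
for c in("scene","top"):
    robot.camera(c)
    mb=[d['mask'] for d in robot.trace("tile_blue",c)]
    g[c]={l:np.load(f"pics/{c}_{l}.npy") for l in("rack","pin","tray","tile_white","tile_clay","easel","ledge","easel_rest")}
    blue=min(mb,key=lambda m:m.sum());g[c]['rack']=g[c]['rack']|g[c]['pin']|g[c]['tile_white']|blue
    if c=="scene":g[c]['rack']|=g[c]['tile_clay']
    g[c]['easel']=g[c]['easel']|g[c]['ledge']|g[c]['easel_rest']
init=dict(tray=[back(282,237,10,'top'),-1.5],rack=[back(215,235,60,'top'),0],pin=[back(208,231,150,'top'),0],easel=[back(380,226,10,'top'),0])
a,b=back(219.5,194.3,153,'top'),back(197.6,268,153,'top');yaw=np.arctan2(*(a-b)[1::-1]);print('pin ends',a,b,yaw)
for l in("tray","pin","rack","easel"):
    y={'tray':0.06,'pin':yaw,'rack':yaw,'easel':0.0}[l]
    for ms in(("scene","top"),("top",),("scene",)):
        p,f=fit(M[l],{c:g[c][l].astype(np.float32) for c in ms},[init[l][0][0],init[l][0][1],y]);print(l,ms,p.round(3),round(f,3))
E
python3 m1.py
```

```text
pin ends [601.95251936 189.43360362 153.        ] [396.09075459 249.57241234 153.        ] -0.28422290522537824
tray ('scene', 'top') [4.92117e+02 1.89610e+01 9.80000e-02] 0.064
tray ('top',) [4.90546e+02 1.90250e+01 9.80000e-02] 0.036
tray ('scene',) [4.92159e+02 1.86490e+01 1.01000e-01] 0.027
pin ('scene', 'top') [ 5.00652e+02  2.21148e+02 -2.87000e-01] 0.155
pin ('top',) [ 5.01127e+02  2.21353e+02 -2.85000e-01] 0.078
pin ('scene',) [ 4.99928e+02  2.20905e+02 -2.90000e-01] 0.071
rack ('scene', 'top') [ 5.00713e+02  2.20741e+02 -2.90000e-01] 0.267
rack ('top',) [ 5.00508e+02  2.20691e+02 -2.88000e-01] 0.219
rack ('scene',) [ 5.00799e+02  2.20774e+02 -2.90000e-01] 0.048
easel ('scene', 'top') [ 5.51126e+02 -2.85770e+02  6.00000e-03] 0.151
easel ('top',) [ 5.50412e+02 -2.84539e+02  8.00000e-03] 0.039
easel ('scene',) [ 5.52101e+02 -2.87494e+02 -1.10000e-02] 0.106
```

```bash
cat > plan.py <<'E'
import sys,json
import numpy as np
from station import robot
from scipy.spatial.transform import Rotation as Ro, Slerp
# python3 plan.py x y z yawdeg(of tool y) tiltdeg(tool z tips toward +tool y) N
x,y,z,yaw,tilt,N=map(float,sys.argv[1:7]);N=int(N)
s=robot.state();q=s['orientation'];R0=Ro.from_quat(np.r_[q[1:],q[0]]);p0=s['eef_pos']
c,sn=np.cos(np.radians(yaw)),np.sin(np.radians(yaw))
Y=np.array([c,sn,0]);Z=np.array([0,0,-1.]);X=np.cross(Y,Z)
R1=Ro.from_rotvec(np.radians(tilt)*-X)*Ro.from_matrix(np.c_[X,Y,Z])
R=Ro.concatenate([R0,R1]);S=Slerp([0,1],R)
P=[p0+(np.array([x,y,z])-p0)*k/N for k in range(N+1)]
rows=[]
for k in range(N):
    A,B=S(k/N),S((k+1)/N)
    t=A.inv().apply(P[k+1]-P[k])/1000;w=np.degrees((A.inv()*B).as_rotvec())/5
    rows.append([round(v,4) for v in t]+[round(v,3) for v in w])
print('now',p0.round(1),'F',s['ft_force'].round(2),'t',s['time'],'q',s['qpos'].round(2));print(json.dumps(rows))
E
python3 plan.py 500.7 220.9 270 73.4 0 11
```

```text
now [151.8 657.7 302.7] F [-0.49  0.79  0.56] t 1.2 q [-1.45  0.48  0.02  1.56 -0.01  1.11 -0.08]
[[-0.0398, -0.0316, 0.003, 0.0, 0.0, 0.065], [-0.04, -0.0313, 0.003, 0.0, 0.0, 0.065], [-0.0402, -0.0311, 0.003, 0.0, 0.0, 0.065], [-0.0404, -0.0309, 0.003, 0.0, 0.0, 0.065], [-0.0405, -0.0306, 0.003, 0.0, 0.0, 0.065], [-0.0407, -0.0304, 0.003, 0.0, 0.0, 0.065], [-0.0409, -0.0302, 0.003, 0.0, 0.0, 0.065], [-0.0411, -0.0299, 0.003, 0.0, 0.0, 0.065], [-0.0412, -0.0297, 0.003, 0.0, 0.0, 0.065], [-0.0414, -0.0295, 0.003, 0.0, 0.0, 0.065], [-0.0416, -0.0292, 0.003, 0.0, 0.0, 0.065]]
```

```bash
python3 -m crank '[[-0.04,-0.0315,0.003,0,0,0.065],[-0.04,-0.0315,0.003,0,0,0.065],[-0.04,-0.031,0.003,0,0,0.065],[-0.0405,-0.031,0.003,0,0,0.065],[-0.0405,-0.0305,0.003,0,0,0.065],[-0.0405,-0.0305,0.003,0,0,0.065],[-0.041,-0.03,0.003,0,0,0.065],[-0.041,-0.03,0.003,0,0,0.065],[-0.041,-0.0295,0.003,0,0,0.065],[-0.0415,-0.0295,0.003,0,0,0.065],[-0.0415,-0.029,0.003,0,0,0.065],[0,0,0,0,0,0]]' 1; python3 plan.py 500.7 220.9 219 73.4 0 3
```

```text
time: 2.7
eef_pos: [502.9, 217.3, 269.8]
orientation: [0.001, 0.148, 0.989, -0.001]
ft_force: [-0.4, 0.7, -1.2]
grip_width: 0.999
gripper_force: 0.0
now [502.9 217.3 269.8] F [-0.41  0.66 -1.17] t 2.7 q [-0.72  0.31  0.24  1.91 -0.09  0.93  0.84]
[[0.0011, 0.001, 0.0169, -0.004, 0.006, -0.027], [0.0011, 0.001, 0.0169, -0.004, 0.006, -0.027], [0.0011, 0.001, 0.0169, -0.004, 0.006, -0.027]]
```

```bash
python3 -m crank '[[0.001,0.001,0.017,0,0,-0.03],[0.001,0.001,0.017,0,0,-0.03],[0.001,0.001,0.017,0,0,-0.03],[0,0,0,0,0,0]]' && python3 -m crank '[[0,0,0,0,0,0],[0,0,0,0,0,0],[0,0,0,0,0,0],[0,0,0,0,0,0],[0,0,0,0,0,0],[0,0,0,0,0,0]]' -1; python3 plan.py 500.7 220.9 270 73.4 0 3
```

```text
time: 3.2
eef_pos: [497.1, 225.6, 216.7]
orientation: [-0.001, 0.139, 0.99, -0.001]
ft_force: [0.2, -0.2, 0.1]
grip_width: 1.002
gripper_force: 0.0
time: 3.95
eef_pos: [498.4, 224.7, 218.6]
orientation: [-0.0, 0.141, 0.99, -0.0]
ft_force: [-0.3, -1.8, 1.5]
grip_width: 0.398
gripper_force: 30.0
now [498.4 224.7 218.6] F [-0.33 -1.77  1.46] t 3.95 q [-0.72  0.37  0.22  1.96 -0.11  0.83  0.85]
[[-0.0011, -0.001, -0.0171, -0.003, -0.002, 0.029], [-0.0011, -0.001, -0.0171, -0.003, -0.002, 0.029], [-0.0011, -0.001, -0.0171, -0.003, -0.002, 0.029]]
```

```bash
python3 -m crank '[[0,0,-0.01,0,0,0],[0,0,-0.02,0,0,0],[0,0,-0.03,0,0,0],[0,0,-0.02,0,0,0],[0,0,0,0,0,0],[0,0,0,0,0,0]]'; python3 plan.py 488.2 18.7 270 95.6 0 6
```

```text
time: 4.7
eef_pos: [498.0, 225.2, 297.9]
orientation: [-0.001, 0.14, 0.99, -0.0]
ft_force: [-0.5, 0.8, -3.2]
grip_width: 0.402
gripper_force: 30.0
now [498.  225.2 297.9] F [-0.51  0.8  -3.16] t 4.7 q [-0.74  0.27  0.24  1.88 -0.08  1.    0.82]
[[-0.008, -0.0335, 0.0047, -0.001, -0.002, -0.724], [-0.0059, -0.0339, 0.0047, -0.001, -0.002, -0.724], [-0.0037, -0.0342, 0.0047, -0.001, -0.002, -0.724], [-0.0015, -0.0344, 0.0047, -0.001, -0.002, -0.724], [0.0006, -0.0344, 0.0047, -0.001, -0.002, -0.724], [0.0028, -0.0343, 0.0046, -0.001, -0.002, -0.724]]
```

```bash
python3 -m crank '[[-0.008,-0.0335,0.0045,0,0,-0.72],[-0.006,-0.034,0.0045,0,0,-0.72],[-0.0035,-0.034,0.0045,0,0,-0.72],[-0.0015,-0.0345,0.0045,0,0,-0.72],[0.0005,-0.0345,0.0045,0,0,-0.72],[0.003,-0.0345,0.0045,0,0,-0.72],[0,0,0,0,0,0],[0,0,0,0,0,0]]'; python3 plan.py 488.2 18.7 100 95.6 0 5
```

```text
time: 5.7
eef_pos: [488.2, 19.2, 271.0]
orientation: [-0.001, -0.048, 0.999, 0.0]
ft_force: [-0.0, 1.1, -2.5]
grip_width: 0.405
gripper_force: 30.0
now [488.2  19.2 271. ] F [-0.    1.1  -2.48] t 5.7 q [-0.41  0.21  0.28  2.04 -0.07  0.9   1.58]
[[-0.0, -0.0001, 0.0342, 0.0, -0.003, -0.006], [-0.0, -0.0001, 0.0342, 0.0, -0.003, -0.006], [-0.0, -0.0001, 0.0342, 0.0, -0.003, -0.006], [-0.0, -0.0001, 0.0342, 0.0, -0.003, -0.006], [-0.0, -0.0001, 0.0342, 0.0, -0.003, -0.006]]
```

```bash
python3 -m crank '[[0,0,0.035,0,0,0],[0,0,0.035,0,0,0],[0,0,0.035,0,0,0],[0,0,0.035,0,0,0],[0,0,0.028,0,0,0],[0,0,0.007,0,0,0],[0,0,0,0,0,0],[0,0,0,0,0,0]]' && python3 -m crank '[[0,0,0.0015,0,0,0],[0,0,0.0015,0,0,0],[0,0,0.0015,0,0,0],[0,0,0,0,0,0]]'
```

```text
time: 6.7
eef_pos: [489.3, 19.1, 97.7]
orientation: [0.001, -0.048, 0.999, 0.0]
ft_force: [0.4, 0.5, -3.2]
grip_width: 0.399
gripper_force: 30.0
time: 7.2
eef_pos: [488.4, 18.6, 92.1]
orientation: [-0.0, -0.048, 0.999, 0.0]
ft_force: [0.7, -2.0, -2.5]
grip_width: 0.402
gripper_force: 30.0
```

```bash
python3 -m crank '[[0,0,0.001,0,0,0],[0,0,0.001,0,0,0],[0,0,0.001,0,0,0],[0,0,0,0,0,0]]'&& python3 -m crank '[[0,0,0,0,0,0]]'
```

```text
time: 7.7
eef_pos: [488.5, 18.7, 89.6]
orientation: [-0.0, -0.048, 0.999, 0.0]
ft_force: [-2.7, 0.5, 5.3]
grip_width: 0.402
gripper_force: 30.0
time: 7.82
eef_pos: [488.5, 18.7, 89.6]
orientation: [-0.0, -0.048, 0.999, 0.0]
ft_force: [-2.6, 0.3, 5.6]
grip_width: 0.402
gripper_force: 30.0
```

```bash
python3 -m crank '[[0,0,0,0,0,0],[0,0,0,0,0,0],[0,0,-0.005,0,0,0],[0,0,-0.03,0,0,0],[0,0,-0.045,0,0,0],[0,0,-0.045,0,0,0],[0,0,-0.04,0,0,0],[0,0,0,0,0,0],[0,0,0,0,0,0]]' 0.14
python3 - <<'E'
from fit import *
for c in("scene","top"):
    im=robot.camera(c);cv2.imwrite(f"pics/{c}2.png",im[:,:,::-1])
    r=robot.trace("pin",c);print([(d['p'],d['position']) for d in r[:2]],proj(np.array([[491.5,19,23]]),c))
    if r:
        p=[b-[0,0,130] for b in M['pin']];print(fit(p,{c:r[0]['mask'].astype(np.float32)},[491,19,.1]))
E
python3 plan.py 500.7 220.9 255 -16.6 0 12
```

```text
time: 8.95
eef_pos: [488.1, 18.7, 253.8]
orientation: [-0.0, -0.048, 0.999, 0.0]
ft_force: [0.2, 0.5, -0.6]
grip_width: 0.573
gripper_force: 0.0
[(0.97, [238.3, 295.1])] [[297.21971169 237.50098775]]
(array([4.90681987e+02, 1.76399033e+01, 9.05038516e-02]), np.float64(0.057135891169309616))
[] [[281.18052086 236.19078707]]
now [487.9  18.6 253. ] F [-0.91 -0.07 -0.25] t 9.15 q [-0.42  0.23  0.3   2.06 -0.09  0.86  1.59]
[[-0.0027, 0.0167, -0.0002, -0.002, -0.001, 1.868], [0.0001, 0.0169, -0.0002, -0.002, -0.001, 1.868], [0.0028, 0.0167, -0.0002, -0.002, -0.001, 1.868], [0.0055, 0.016, -0.0002, -0.002, -0.001, 1.868], [0.008, 0.0149, -0.0002, -0.002, -0.001, 1.868], [0.0103, 0.0134, -0.0002, -0.002, -0.001, 1.868], [0.0123, 0.0115, -0.0002, -0.002, -0.001, 1.868], [0.014, 0.0094, -0.0002, -0.002, -0.001, 1.868], [0.0154, 0.007, -0.0002, -0.002, -0.001, 1.868], [0.0163, 0.0044, -0.0002, -0.002, -0.001, 1.868], [0.0168, 0.0017, -0.0002, -0.002, -0.001, 1.868], [0.0169, -0.0011, -0.0002, -0.002, -0.001, 1.868]]
```

```bash
python3 -m crank '[[-0.0025,0.0165,0,0,0,1.87],[0,0.017,0,0,0,1.87],[0.003,0.0165,0,0,0,1.87],[0.0055,0.016,0,0,0,1.87],[0.008,0.015,0,0,0,1.87],[0.0105,0.0135,0,0,0,1.87],[0.0125,0.0115,0,0,0,1.87],[0.014,0.0095,0,0,0,1.87],[0.0155,0.007,0,0,0,1.87],[0.0165,0.0045,0,0,0,1.87],[0.017,0.0015,0,0,0,1.87],[0.017,-0.001,0,0,0,1.87]]' -0.2 && python3 -m crank '[[0,0,0,0,0,0],[0,0,0,0,0,0],[0,0,0,0,0,0]]'; python3 plan.py 500.7 220.9 250 -16.6 0 2
python3 - <<'E'
from fit import *
im=robot.camera("scene");cv2.imwrite("pics/scene3.png",im[:,:,::-1]);r=robot.trace("tile_blue","scene")
print([(d['p'],d['position']) for d in r])
for x0 in [(480,550)]: cv2.imwrite("pics/s3.png",cv2.resize(im[150:350,300:500,::-1],None,fx=3,fy=3,interpolation=3))
E
```

```text
time: 10.65
eef_pos: [500.8, 222.3, 253.2]
orientation: [0.0, 0.804, 0.595, -0.001]
ft_force: [0.1, -0.8, 0.5]
grip_width: 0.402
gripper_force: 0.0
time: 11.02
eef_pos: [501.1, 220.8, 254.0]
orientation: [0.0, 0.802, 0.597, -0.0]
ft_force: [-0.2, -0.1, -0.8]
grip_width: 0.401
gripper_force: 0.0
now [501.1 220.8 254. ] F [-0.2  -0.15 -0.81] t 11.025 q [-0.99  0.36  0.58  1.94 -0.25  0.91 -0.58]
[[-0.0, -0.0002, 0.002, -0.001, 0.002, -0.01], [-0.0, -0.0002, 0.002, -0.001, 0.002, -0.01]]
[(0.68, [227.1, 449.8]), (0.56, [244.1, 369.5])]
```

View pics/s3.png

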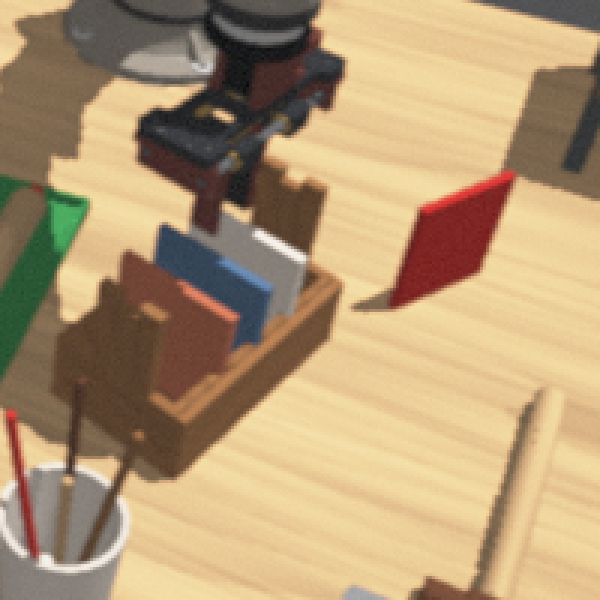

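The picture shows the pin in the tray and the three tiles free. The blue tile is in the middle slot, scene px about (244, 370), with the gripper above it. Descending.

```bash
python3 -m crank '[[0,0,0.02,0,0,0],[0,0,0.025,0,0,0],[0,0,0.02,0,0,0],[0,0,0.014,0,0,0],[0,0,0.005,0,0,0],[0,0,0,0,0,0],[0,0,0,0,0,0]]' && python3 -m crank '[[0,0,0,0,0,0],[0,0,0,0,0,0],[0,0,0,0,0,0],[0,0,0,0,0,0],[0,0,0,0,0,0]]' -1
python3 - <<'E'
from fit import *
p=np.array([500.7,220.9,-.289]);R,t=T(p)
for a,b in(((0,-55,132),(353,226)),((0,55,132),(390,246.7))): print(proj(R@np.array(a)+t,"scene"),b)
E
```

```text
time: 12.0
eef_pos: [501.5, 222.0, 170.8]
orientation: [0.0, 0.802, 0.597, 0.001]
ft_force: [0.1, -0.5, 0.6]
grip_width: 0.402
gripper_force: 0.0
time: 12.62
eef_pos: [501.2, 221.9, 170.3]
orientation: [-0.0, 0.802, 0.597, 0.0]
ft_force: [-0.8, -0.7, 1.7]
grip_width: 0.113
gripper_force: 30.0
[[352.79984232 223.93467392]] (353, 226)
[[389.62375036 245.75694683]] (390, 246.7)
```

```bash
python3 -m crank '[[0,0,-0.005,0,0,0],[0,0,-0.015,0,0,0],[0,0,-0.025,0,0,0],[0,0,-0.03,0,0,0],[0,0,-0.03,0,0,0],[0,0,-0.03,0,0,0],[0,0,-0.02,0,0,0],[0,0,0,0,0,0],[0,0,0,0,0,0]]'; python3 plan.py 456 -284 300 0.35 30 12;python3 - <<'E'
from fit import *
im=robot.camera("scene");r=robot.trace("tile_blue","scene");print([(d['p'],d['position']) for d in r])
E
```

```text
time: 13.75
eef_pos: [500.6, 221.7, 324.6]
orientation: [-0.0, 0.802, 0.597, -0.0]
ft_force: [0.1, 0.1, -2.2]
grip_width: 0.116
gripper_force: 30.0
now [500.6 221.7 324.6] F [ 0.12  0.11 -2.24] t 13.75 q [-1.04  0.28  0.63  1.87 -0.18  1.06 -0.64]
[[-0.0414, 0.0086, 0.0021, -0.497, 0.075, -0.278], [-0.0416, 0.0075, 0.0021, -0.497, 0.075, -0.278], [-0.0418, 0.0064, 0.0022, -0.497, 0.075, -0.278], [-0.042, 0.0053, 0.0021, -0.497, 0.075, -0.278], [-0.0421, 0.0041, 0.0021, -0.497, 0.075, -0.278], [-0.0422, 0.003, 0.002, -0.497, 0.075, -0.278], [-0.0423, 0.0019, 0.0018, -0.497, 0.075, -0.278], [-0.0423, 0.0008, 0.0016, -0.497, 0.075, -0.278], [-0.0423, -0.0003, 0.0013, -0.497, 0.075, -0.278], [-0.0423, -0.0013, 0.001, -0.497, 0.075, -0.278], [-0.0423, -0.0024, 0.0006, -0.497, 0.075, -0.278], [-0.0422, -0.0034, 0.0002, -0.497, 0.075, -0.278]]
[(0.97, [227.8, 452.3]), (0.43, [261.4, 357.7])]
```

```bash
python3 -m crank '[[-0.0415,0.0085,0.002,-0.5,0.075,-0.28],[-0.0415,0.0075,0.002,-0.5,0.075,-0.28],[-0.042,0.0065,0.002,-0.5,0.075,-0.28],[-0.042,0.0055,0.002,-0.5,0.075,-0.28],[-0.042,0.004,0.002,-0.5,0.075,-0.28],[-0.042,0.003,0.002,-0.5,0.075,-0.28],[-0.0425,0.002,0.002,-0.5,0.075,-0.28],[-0.0425,0.001,0.0015,-0.5,0.075,-0.28],[-0.0425,0,0.0015,-0.5,0.075,-0.28],[-0.0425,-0.0015,0.001,-0.5,0.075,-0.28],[-0.0425,-0.0025,0.0005,-0.5,0.075,-0.28],[-0.042,-0.0035,0,-0.5,0.075,-0.28]]' && python3 -m crank '[[0,0,0,0,0,0],[0,0,0,0,0,0],[0,0,0,0,0,0]]'; python3 plan.py 454.5 -284 246.6 0.35 30 4;python3 - <<'E'
from fit import *
im=robot.camera("scene");r=robot.trace("tile_blue","scene");print([(d['p'],d['position']) for d in r]);cv2.imwrite("pics/s4.png",cv2.resize(im[100:340,130:430,::-1],None,fx=2.5,fy=2.5,interpolation=3))
E
```

```text
time: 15.35
eef_pos: [458.5, -254.8, 300.3]
orientation: [0.168, 0.688, 0.684, 0.175]
ft_force: [0.6, 1.0, -3.0]
grip_width: 0.117
gripper_force: 30.0
time: 15.72
eef_pos: [459.2, -253.2, 300.8]
orientation: [0.167, 0.688, 0.684, 0.175]
ft_force: [0.5, 0.2, -2.7]
grip_width: 0.115
gripper_force: 30.0
now [ 459.2 -253.2  300.8] F [ 0.46  0.23 -2.71] t 15.725 q [-0.45  0.13  1.05  2.2  -0.74  0.58  1.14]
[[-0.0079, -0.0073, 0.0113, -0.098, -0.016, -0.041], [-0.0078, -0.0075, 0.0113, -0.098, -0.016, -0.041], [-0.0078, -0.0076, 0.0112, -0.098, -0.016, -0.041], [-0.0077, -0.0077, 0.0112, -0.098, -0.016, -0.041]]
[(0.77, [226.8, 449.5]), (0.69, [162.0, 204.3]), (0.25, [210.7, 197.7])]
```

View pics/s4.png

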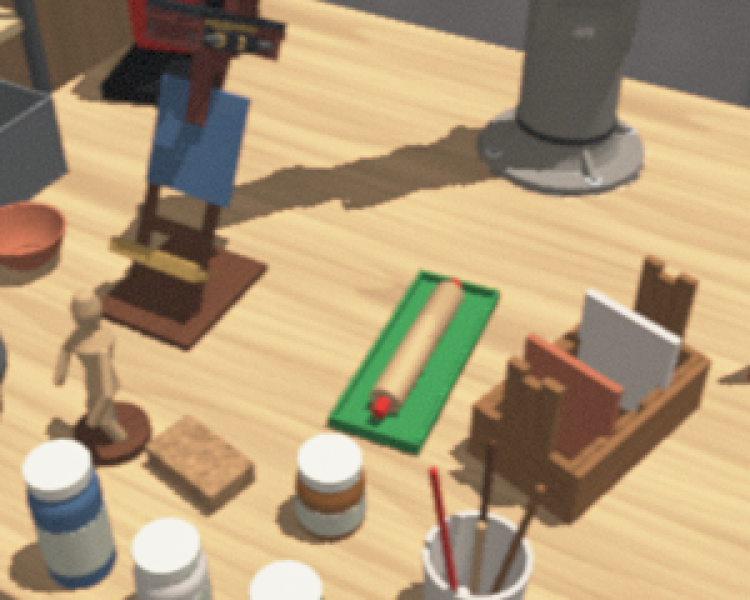

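The tile is held, blue at zoom px (198, 140), above and 31 mm left of the easel. The pin lies in the tray and the other tiles are in place. Now the pre-seat pose.

```bash
python3 -m crank '[[-0.008,-0.003,0,-0.1,-0.016,-0.04],[-0.008,-0.003,0,-0.1,-0.016,-0.04],[-0.008,-0.004,0.008,-0.1,-0.016,-0.04],[-0.008,-0.004,0.012,-0.1,-0.016,-0.04],[0,-0.008,0.013,0,0,0],[0,-0.008,0.012,0,0,0],[0,0,0,0,0,0],[0,0,0,0,0,0],[0,0,0,0,0,0]]'; python3 plan.py 454.5 -284 246.6 0.35 30 1;python3 - <<'E'
from fit import *
for c in("scene","top"):
    im=robot.camera(c);cv2.imwrite(f"pics/{c}5.png",im[:,:,::-1])
E
```

```text
time: 16.95
eef_pos: [455.5, -286.5, 247.7]
orientation: [0.184, 0.681, 0.684, 0.184]
ft_force: [0.5, 0.2, -2.6]
grip_width: 0.109
gripper_force: 30.0
now [ 455.5 -286.5  247.7] F [ 0.47  0.16 -2.61] t 16.95 q [-0.16  0.28  0.87  2.23 -1.14  0.58  1.6 ]
[[0.0025, -0.0014, 0.0005, 0.029, 0.02, -0.014]]
```

```bash
python3 -m crank '[[0.0025,-0.0015,0.0005,0.03,0.02,-0.015],[0,-0.002,0.008,0,0,0],[0,-0.003,0.01,0,0,0],[0,0,0.006,0,0,0],[0,0,0,0,0,0],[0,0,0,0,0,0]]'
cat > chk.py <<'E'
from fit import *
from scipy.spatial.transform import Rotation as Ro
s=robot.state();P=np.array([550.7,-285.2,50]);Rz=T([0,0,.006])[0];E=Rz@RR
q=s['orientation'];Rt=Ro.from_quat(np.r_[q[1:],q[0]]).as_matrix()
c=s['eef_pos']+Rt@np.array([-1.1,0,158.3])
print('tile rest xyz',(E.T@(c-P)).round(1),'F rest',(E.T@s['ft_force']).round(2),'err deg',np.degrees(Ro.from_matrix(E.T@np.c_[Rt[:,1],Rt[:,0],-Rt[:,2]]).as_rotvec()).round(2),'t',s['time'],'q',s['qpos'].round(2))
E
python3 chk.py
python3 - <<'E'
from fit import *
P=np.array([550.7,-285.2,50]);E=T([0,0,.006])[0]@RR
for c in("scene","top"):
    m=np.load(f"pics/{c}_ledge.npy");best=[]
    for sz in range(0,31,3):
        im=np.zeros((420,560),np.uint8)
        for b in(box(0,34,-60,60,sz-6,sz),box(26,34,-60,60,sz-6,sz+10)):
            cv2.fillConvexPoly(im,cv2.convexHull(np.round(proj(b@E.T+P,c)).astype(np.int32)),1)
        best.append((round((m&(im>0)).sum()/(m|(im>0)).sum(),2),sz))
    print(c,best)
E
```

```text
time: 17.8
eef_pos: [461.6, -284.2, 222.8]
orientation: [0.182, 0.681, 0.685, 0.183]
ft_force: [-0.0, 0.2, -1.5]
grip_width: 0.111
gripper_force: 30.0
tile rest xyz [ 9.1  0.4 35.9] F rest [-0.78  0.18 -1.25] err deg [-0.01  0.06 -0.03] t 17.8 q [-0.11  0.34  0.81  2.24 -1.26  0.57  1.7 ]
scene [(np.float64(0.14), 0), (np.float64(0.25), 3), (np.float64(0.37), 6), (np.float64(0.51), 9), (np.float64(0.67), 12), (np.float64(0.88), 15), (np.float64(0.8), 18), (np.float64(0.6), 21), (np.float64(0.45), 24), (np.float64(0.32), 27), (np.float64(0.2), 30)]
top [(np.float64(0.66), 0), (np.float64(0.72), 3), (np.float64(0.72), 6), (np.float64(0.82), 9), (np.float64(0.85), 12), (np.float64(0.86), 15), (np.float64(0.92), 18), (np.float64(0.92), 21), (np.float64(0.84), 24), (np.float64(0.77), 27), (np.float64(0.71), 30)]
```

```bash
python3 -m crank '[[0,0,0.004,0,0,0],[0,0,0.004,0,0,0],[0,0,0.003,0,0,0],[0,0,0,0,0,0],[0,0,0,0,0,0]]'>/dev/null; python3 chk.py; python3 -m crank '[[0,0,0.0015,0,0,0],[0,0,0.0015,0,0,0],[0,0,0,0,0,0]]'>/dev/null; python3 chk.py
```

```text
tile rest xyz [ 8.8  0.6 24.7] F rest [-1.12  0.46 -2.46] err deg [-0.    0.08 -0.04] t 18.425 q [-0.08  0.36  0.77  2.24 -1.3   0.56  1.73]
tile rest xyz [ 8.8  0.7 21.5] F rest [-1.59 -0.23 -2.26] err deg [ 0.01  0.08 -0.03] t 18.8 q [-0.07  0.36  0.76  2.24 -1.31  0.55  1.74]
```

```bash
python3 -m crank '[[0,0,0.001,0,0,0],[0,0,0.001,0,0,0],[0,0,0,0,0,0]]'>/dev/null; python3 chk.py
```

```text
tile rest xyz [ 8.8  0.7 19.6] F rest [-1.51  0.83 -2.1 ] err deg [ 0.01  0.08 -0.03] t 19.175 q [-0.06  0.37  0.75  2.24 -1.31  0.55  1.74]
```

```bash
python3 -m crank '[[0,0,0.001,0,0,0],[0,0,0.001,0,0,0],[0,0,0,0,0,0]]'>/dev/null; python3 chk.py
python3 - <<'E'
from fit import *
c="scene";im=robot.camera(c);cv2.imwrite("pics/scene6.png",im[:,:,::-1])
P=np.array([550.7,-285.2,50]);E=T([0,0,.006])[0]@RR
def put(img,B,col):
    for q in B: pass
big=cv2.resize(im[110:260,130:270,::-1],None,fx=4,fy=4,interpolation=3)
for pts,col in (([[5+8.8,s*55,18.5+z] for s,z in((-1,0),(1,0),(1,120),(-1,120))],(0,255,255)),([[34,s*60,16+z] for s,z in((-1,-6),(1,-6),(1,10),(-1,10))],(0,0,255)),([[0,y,105] for y in(-50,-34,34,50)],(0,255,0))):
    q=(proj(np.array(pts)@E.T+P,c)-[130,110]+.5)*4
    cv2.polylines(big,[q.astype(np.int32)],True,col,1)
cv2.imwrite("pics/s6.png",big)
E
```

```text
tile rest xyz [ 8.9  0.6 17.8] F rest [-1.73 -0.13  1.26] err deg [ 0.01  0.06 -0.05] t 19.55 q [-0.05  0.37  0.74  2.24 -1.32  0.55  1.75]
```

View pics/s6.png

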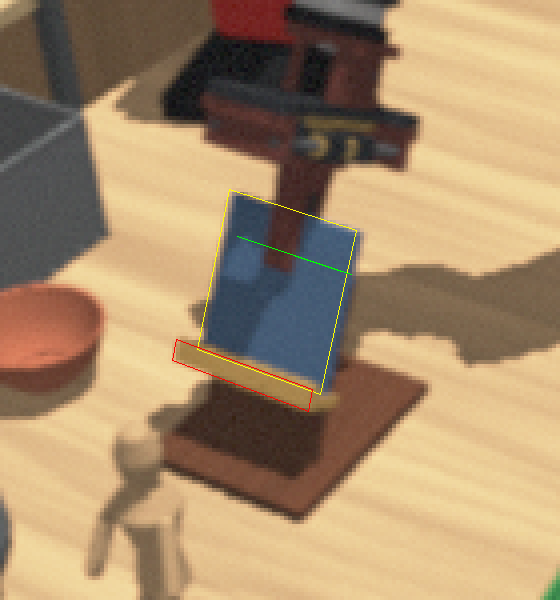

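The tile outline matches the tile model, and the ledge outline matches the ledge, front corners at zoom (175, 342) and (312, 408). The axial force rose by 3.5 N, so the tile is on the seat. I'll check the easel's y and yaw against the ledge and rest masks before leaning it back.

Run:
```python
from fit import *
sz=17.5
L=[rest(box(0,34,-60,60,sz-6,sz)),rest(box(26,34,-60,60,sz-6,sz+10))]
m={c:np.load(f"pics/{c}_ledge.npy").astype(np.float32) for c in("scene","top")}
for ms in(("scene",),("top",),("scene","top")): print(ms,fit(L,{c:m[c] for c in ms},[550.7,-285.2,.0]))
E_=[M['easel'][0],*M['easel'][1:4],*L]
m={c:np.load(f"pics/{c}_easel.npy")|np.load(f"pics/{c}_ledge.npy")|np.load(f"pics/{c}_easel_rest.npy") for c in("scene","top")}
for ms in(("scene",),("top",),("scene","top")): print(ms,fit(E_,{c:m[c].astype(np.float32) for c in ms},[550.7,-285.2,.0]))
```

```text
('scene',) (array([ 5.53117468e+02, -2.83552577e+02,  1.76845688e-02]), np.float64(0.14590300619602203))
('top',) (array([ 5.50841095e+02, -2.85091947e+02, -4.21519473e-03]), np.float64(0.05714667961001396))
('scene', 'top') (array([ 5.51514302e+02, -2.84405372e+02,  7.33179409e-03]), np.float64(0.2405479997396469))
('scene',) (array([ 5.52195812e+02, -2.85731816e+02,  2.12668406e-02]), np.float64(0.09346479922533035))
('top',) (array([ 5.51341830e+02, -2.84597352e+02,  9.11595078e-03]), np.float64(0.03671104460954666))
('scene', 'top') (array([ 5.51409961e+02, -2.85375216e+02,  1.00862691e-02]), np.float64(0.13907206058502197))
```

```bash
python3 -m crank '[[0,-0.001,0,0,0,0],[0,-0.001,0,0,0,0],[0,0,0,0,0,0]]'>/dev/null; python3 chk.py;python3 -m crank '[[0,-0.001,0,0,0,0],[0,0,0,0,0,0]]'>/dev/null; python3 chk.py
```

```text
tile rest xyz [ 7.5  0.5 17.8] F rest [ 1.63 -0.13  1.86] err deg [-0.01  0.02 -0.04] t 19.975 q [-0.05  0.37  0.73  2.24 -1.32  0.54  1.75]
tile rest xyz [ 6.1  0.4 17.8] F rest [1.05 0.03 2.94] err deg [-0.01  0.05 -0.04] t 20.225 q [-0.04  0.37  0.73  2.24 -1.32  0.54  1.76]
```

```bash
python3 -m crank '[[0,-0.001,0,0,0,0],[0,0,0,0,0,0]]'>/dev/null; python3 chk.py
```

```text
tile rest xyz [ 5.4  0.4 17.8] F rest [2.04 0.17 3.71] err deg [-0.01  0.03 -0.02] t 20.475 q [-0.04  0.36  0.72  2.24 -1.33  0.54  1.76]
```

```bash
python3 -m crank '[[0,-0.001,0,0,0,0],[0,0,0,0,0,0],[0,0,0,0,0,0]]'>/dev/null; python3 chk.py
```

```text
tile rest xyz [ 5.4  0.4 17.8] F rest [ 4.88 -0.85  3.22] err deg [-0.01 -0.03  0.01] t 20.85 q [-0.04  0.36  0.72  2.24 -1.33  0.54  1.76]
```

```bash
python3 -m crank '[[0,-0.001,0,0,0,0],[0,0,0,0,0,0],[0,0,0,0,0,0]]'>/dev/null; python3 chk.py
```

```text
tile rest xyz [ 5.3  0.5 17.8] F rest [ 6.35 -1.25  3.42] err deg [ 0.   -0.08  0.06] t 21.225 q [-0.03  0.36  0.71  2.24 -1.33  0.54  1.77]
```

```bash
python3 -m crank '[[0,0.001,0,0,0,0],[0,0,0,0,0,0]]'>/dev/null; python3 chk.py; python3 -m crank '[[0,0,0,0,0,0],[0,0,0,0,0,0],[0,0,0,0,0,0],[0,0,-0.005,0,0,0],[0,0,-0.015,0,0,0],[0,0,-0.025,0,0,0],[0,0,-0.03,0,0,0],[0,0,-0.03,0,0,0],[0,0,-0.03,0,0,0],[0,0,0,0,0,0],[0,0,0,0,0,0]]' -0.4; python3 chk.py
python3 - <<'E'
from fit import *
P=np.array([551,-285,50]);E=T([0,0,.008])[0]@RR
t=[box(0,10,-55,55,17.8,137.8)@RR.T+[0,0,50]]
for c in("scene","top"):
    im=robot.camera(c);r=[d for d in robot.trace("tile_blue",c)]
    for d in r: print(c,d['p'],d['position'])
    cv2.imwrite(f"pics/{c}7.png",im[:,:,::-1])
    d=[d for d in r if d['position'][1]<270] if c=="scene" else [d for d in r if d['position'][1]>320]
    if d: print(fit(t,{c:d[0]['mask'].astype(np.float32)},[551,-285,0.]))
a=cv2.imread('pics/scene7.png')[90:310,130:430]
cv2.imwrite('pics/s7.png',cv2.resize(a,None,fx=2.6,fy=2.6,interpolation=3))
E
```

```text
tile rest xyz [ 5.3  0.4 17.8] F rest [ 4.63 -1.12  4.14] err deg [-0.01 -0.02  0.03] t 21.475 q [-0.03  0.36  0.71  2.24 -1.33  0.54  1.76]
time: 22.85
eef_pos: [399.2, -283.7, 321.0]
orientation: [0.182, 0.681, 0.685, 0.184]
ft_force: [-0.2, 0.6, -0.1]
grip_width: 0.299
gripper_force: 0.0
tile rest xyz [  4.2   1.6 152.2] F rest [-0.21  0.59 -0.04] err deg [ 0.09  0.05 -0.01] t 22.85 q [-0.32 -0.04  0.98  2.24 -0.54  0.57  1.08]
scene 0.97 [182.3, 201.5]
scene 0.73 [227.6, 449.0]
scene 0.17 [203.8, 190.5]
(array([ 5.49821104e+02, -2.87729907e+02, -2.33379718e-02]), np.float64(0.07180850952863693))
top 0.97 [303.8, 159.1]
top 0.72 [223.0, 384.2]
top 0.21 [156.0, 273.2]
(array([ 5.51074481e+02, -2.84250747e+02,  4.04938905e-03]), np.float64(0.08667763322591782))
```

View pics/s7.png

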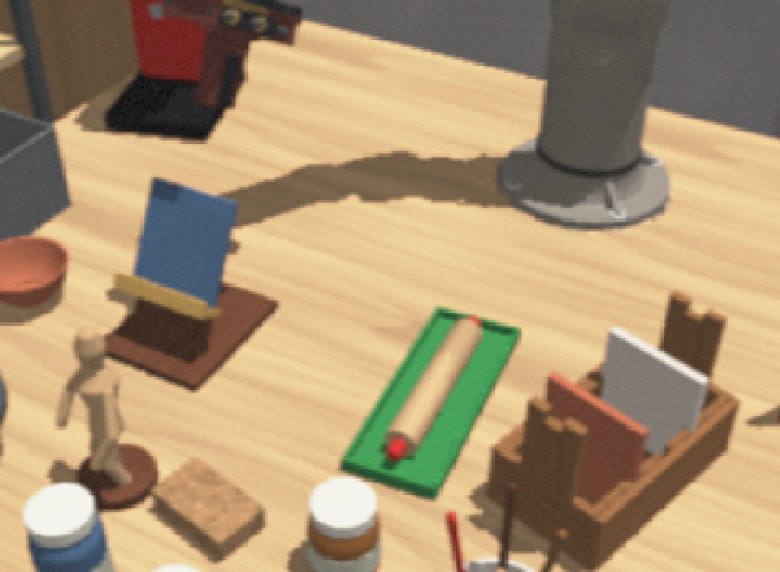

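The blue tile stands square on the ledge, zoom px (185, 240). The pin lies in the tray at (435, 385), the other tiles are in the rack, and the gripper is clear.

```bash
python3 -c "
from station import robot
print(robot.finish_job())"
```

```text
the job is handed in; nothing more can be done
None
```

The rolling pin lies in the green tray, and the blue tile stands centred and square on the easel's ledge, leaning on the uprights; I handed the job in at about 23 s, with no result reported back.

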